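# Wine corks into the cork jar

### The arm

A 7-joint arm with a two-finger parallel gripper is mounted at the origin on a cart in front of the work surface, level with it; the furniture and walls round the work are solid. World frame = base frame: x ahead of the robot, y to its left, z up, the work surface at z = 0. Lengths are in m, angles in rad, forces in N, time in s.
With the tool pointing down it reaches from about 0.4 to 0.875 m from the base axis. Payload 6.5 kg.
Tool frame: the origin (TCP) lies between the finger pads; the fingertips stand 14 mm ahead of it and the grasp point (between the pads) lies 5 mm behind it; z points along the fingers, y is the line along which they close (so a half turn about z gives the same grasp; the last joint's range is limited). The gripper opens to 88 mm and grips with 3 to 60 N. Pads are 18 mm wide; open, the fingers measure 123 mm over their backs; the gripper's body (75 mm by 187 mm) begins 45 mm behind the grasp point.
Start: joints at [-1.221, 0.536, -0.004, 1.538, 0.003, 1.067, -0.071], TCP at [0.263, 0.595, 0.253] pointing down, gripper open.
Joint ranges: [-2.7, 2.7], [-0.37, 2.16], [-1.27, 1.26], [0.24, 2.4], [-1.31, 4.45], [0.19, 1.91], [-2.76, 2.76]. Speed limits (rad/s): [2.39, 2.39, 3.14, 3.14, 3.14, 3.14, 3.14].

### API

Orientations are given as a unit quaternion [x, y, z, w].
In Python, from station import bot gives the robot as it stands.
- The arm moves only by the tool play_rows, never from a script. Its arguments are lists of equal length, an entry for each row: "linear": the shift along the world's x, y, z in m, a list of three; "dr": the turn, a rotation vector about the world's x, y, z in degrees, a list of three. A call has 1 to 20 rows; each row shifts and turns the commanded pose from where the row before left it; what a row does not reach is not made up. A row lasts 1/10 s, in which the tool goes at most 50 mm and 8.59 degrees, less where a joint would pass 70% of its speed; a pose out of reach is approached as far as the arm can. A call with a gripper value outside its range is refused whole. "jaw" is the gripper's target within -1 to 1 (fully open at 1, half-way at 0, shut at -1), set as the call begins (left out, the last holds). The fingers move at their own pace and stop on an object; "grip_force" is the grip in N (left out, the last holds). Time passes only in rows, so rows that do not move let the fingers close. It gives the time, the measured TCP pose, the force, the opening and the grip force at its end, in the units of the state.
- bot.read_state(): the state, without advancing time (a new reading comes with each control period).
- bot.read_camera(name): name is "scene" or "top"; returns the picture (384x512x3 uint8, red, green, blue); there is no depth.
- bot.get_calibration(name): a dict with "mtx" (3x3 intrinsics, pixels), "T" (4x4, takes a point from camera to world coordinates). Camera axes: x right, y up, looking along -z (the intrinsics and any distortion apply to the point x, -y, -z); pixel columns grow to the right and rows downward; lengths in m; the calibration is good to about 2 mm. A picture is of the moment at which its call begins. get_calibration takes no time and is no camera call.
- bot.finish_job(): hands the job in; it is judged then, once.
Trained networks look in the newest picture that a camera, given by its name, has taken for a name from the list of things; names that differ only in an ending like _2 or _b are one class to them, and where a whole thing is asked for, a point or a joint stands for the part that bears it (a point fixed in the world has none). Each returns a list of dicts, best first, with "conf" (0 to 1); they miss things now and then, are a little off and sometimes report something else, mostly with a low value. They report only what shows in the picture. A call takes as long as a camera call.
- bot.regions_of(camera, query): "region" (384x512 bool, what is visible of it).
- bot.place_of(camera, query): "at" ([x, y, z] in m, in world coordinates, good to about 4 mm: a listed point, or the origin of a listed thing).
The state is a dict: "t": time; "joint_positions": joint angles; "joint_vel": joint speeds; "joint_efforts": joint torques, N m; "position": TCP position; "tool_rot": TCP orientation; "force": force on the tool from outside, world axes, zero at the start; "moment": the same for the moment, N m; "width": finger opening in m; "grasp_force": force on a finger pad.
Only numpy, scipy, OpenCV 4.12 (cv2) and the standard library are available. Lean on these libraries where they do the work, as an engineer would, in place of code of your own. Each camera call takes 0.05 s, during which the arm holds its last target. There are 200 camera calls.

### The job

Two straight wine corks stand on the worktop: drop them, one at a time, through the narrow neck of the stoneware cork jar so that both end up right down inside it. The mushroom-shaped cork from the sparkling wine is not for the jar: leave it standing where it is, and leave the jar upright in its place.

Things in the scene. Friction and masses are not known exactly. Their poses are not given: they have to be found in the camera images.
- cork_jar: loose round grey-brown stoneware jar, 0.8 kg, 135 mm tall, upright, hollow, empty. Belly 96 mm across; neck from 100 mm up to the rim at 135 mm, 46 mm across inside, 60 mm outside at the rim; floor 6 mm thick. Origin on its axis at the underside, z up. A lower wide-mouthed pot without a neck (70 mm across, 81 mm tall) stands 10 to 25 cm from it: not the jar.
- cork_0: straight cylindrical wine cork, natural cork, 24 mm diameter, 44 mm long, about 15 g, standing on end on the worktop. Origin at its centre (22 mm above the worktop at the start); z along its axis. One of two alike; room for open fingers on every side.
- cork_1: straight cylindrical wine cork, natural cork, 24 mm diameter, 44 mm long, about 15 g, standing on end on the worktop. Origin at its centre (22 mm above the worktop at the start); z along its axis. One of two alike; room for open fingers on every side.
- mushroom_cork: mushroom-shaped cork from a sparkling-wine bottle, 50 mm tall: stem 23 to 27 mm across, rounded head 34 mm across on top from 33 mm up; standing on its stem among the wine corks. Origin at the centre of its underside. It stays where it is.

How it is judged:
By the outcome, as a careful person would: the job done as asked, in the order asked, and still so for the second after the job is handed in, with the robot touching nothing.
It also fails if it takes over 48 s, if anything falls off the work surface, if the arm or the gripper's body presses on something with over 40 N, if the wrist force passes 120 N, or if a joint passes its speed limit or range.

## Working session

There is one attempt and no reset: what is moved stays moved. The work goes in short steps, Python scripts to look and compute and a tool call to move; the robot and the scene stay as the last step left them, time stands still between calls to the robot, and variables do not carry over. Pictures are saved under pics/ and viewed, at most 10 in all, crops included, and the job is handed in when it is done.

Besides the shell and the picture viewer there is one more tool, called after "Request:" by a JSON object that holds its "api" and its "payload", one argument or row to a line. play_rows: Moves the arm, as the interface text tells. Its arguments: {"type":"object","properties":{"linear":{"type":"array"},"dr":{"type":"array"},"jaw":{"type":"number"},"grip_force":{"type":"number"}},"required":["linear","dr"]}

```bash
mkdir -p pics
python3 - <<'E'
from station import bot
import cv2,numpy as np
for c in ("scene","top"):
    im=bot.read_camera(c); cv2.imwrite(f"pics/{c}0.png",im[:,:,::-1])
    k=bot.get_calibration(c); print(c,k["mtx"].round(1).tolist(),k["T"].round(3).tolist(),[x for x in k if x not in("mtx","T")])
    for q in ("cork_jar","cork_0","mushroom_cork"):
        print(q,[(np.round(d["at"],3).tolist(),round(d["conf"],2)) for d in bot.place_of(c,q)])
        for d in bot.regions_of(c,q):
            r,cc=np.nonzero(d["region"]); print("  reg",round(d["conf"],2),len(r),cc.min(),cc.max(),r.min(),r.max(),cc.mean().round(1),r.mean().round(1))
s=bot.read_state(); print(s["t"],s["position"],s["tool_rot"],s["width"],s["force"])
E
```

```text
scene [[468.4, 0.0, 253.1], [0.0, 468.4, 197.3], [0.0, 0.0, 1.0]] [[0.689, 0.343, -0.638, -0.092], [-0.724, 0.354, -0.592, -0.5], [0.022, 0.87, 0.493, 0.493], [0.0, 0.0, 0.0, 1.0]] []
cork_jar [([0.464, -0.045, -0.001], 0.63)]
  reg 0.87 3835 252 306 168 254 278.9 213.9
cork_0 [([0.431, 0.242, 0.018], 0.77), ([0.423, 0.118, 0.025], 0.66)]
  reg 0.78 203 162 172 174 195 166.6 184.7
  reg 0.72 283 193 205 192 217 199.2 204.4
mushroom_cork [([0.524, 0.172, 0.002], 0.8)]
  reg 0.82 289 213 228 167 191 220.6 178.8
top [[439.0, 0.0, 254.3], [0.0, 439.0, 187.8], [0.0, 0.0, 1.0]] [[0.093, 0.974, -0.207, 0.275], [-0.996, 0.091, -0.017, 0.01], [0.002, 0.207, 0.978, 1.082], [0.0, 0.0, 0.0, 1.0]] []
cork_jar [([0.46, -0.047, 0.001], 0.74)]
cork_0 [([0.42, 0.122, 0.02], 0.67), ([0.427, 0.236, 0.022], 0.61)]
  reg 0.62 92 162 173 203 213 167.3 207.9
  reg 0.54 105 209 219 209 221 213.8 215.1
mushroom_cork [([0.524, 0.17, 0.001], 0.5)]
  reg 0.54 154 192 204 165 179 198.4 171.6
0.7 [0.26251674 0.59461928 0.25272704] [2.06366613e-01 9.78474742e-01 2.43180735e-06 7.40729395e-06] 0.08793846778232524 [-0.64860383  0.01199278 -0.49255217]
```

View pics/scene0.png

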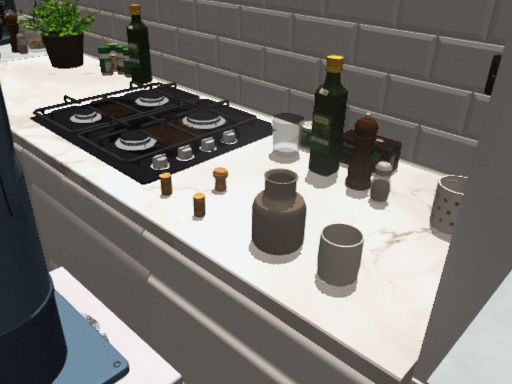

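View pics/top0.png

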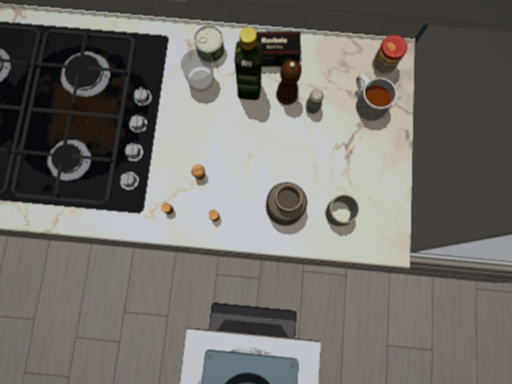

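The scene picture shows the corks at (166,184) and (199,204), the mushroom cork at (220,179) and the jar at (279,213) with its mouth near (281,178). In the top picture the corks are at (167,208) and (214,215), the mushroom at (198,171), the jar mouth near (289,197) and the pot, which is the decoy, at (342,210). Next I'll triangulate, and zoom in on the jar's mouth.

```bash
cat > h.py <<'E'
from station import bot
import numpy as np, cv2
def ray(c,u,v):
    k=bot.get_calibration(c);K=np.array(k["mtx"]);T=np.array(k["T"])
    d=T[:3,:3]@np.array([(u-K[0,2])/K[0,0],-(v-K[1,2])/K[1,1],-1]);return T[:3,3],d/np.linalg.norm(d)
def tri(a,b):
    (p,d),(q,e)=ray("scene",*a),ray("top",*b)
    s=np.linalg.lstsq(np.c_[d,-e],q-p,rcond=None)[0];x,y=p+s[0]*d,q+s[1]*e
    return ((x+y)/2).round(4).tolist(),round(float(np.linalg.norm(x-y)),4)
def plane(c,u,v,z):
    p,d=ray(c,u,v);return (p+d*(z-p[2])/d[2]).round(4).tolist()
def proj(c,P):
    k=bot.get_calibration(c);K=np.array(k["mtx"]);T=np.array(k["T"]);x=T[:3,:3].T@(np.array(P)-T[:3,3]);return [K[0,2]+K[0,0]*x[0]/-x[2],K[1,2]+K[1,1]*-x[1]/-x[2]]
E
python3 - <<'E'
from h import *
for n,a,b in (("B",(166.6,184.7),(167.3,207.9)),("A",(199.2,204.4),(213.8,215.1)),("M",(220.6,178.8),(198.4,171.6)),("rim",(281,178),(289,197))):
    print(n,tri(a,b))
ims=[]
for c,p in (("scene",(281,195)),("top",(289,203))):
    im=cv2.imread(f"pics/{c}0.png")
    for P in ((0.462,-0.046),):
        pass
    ims.append(cv2.convertScaleAbs(cv2.resize(im[p[1]-30:p[1]+30,p[0]-30:p[0]+30],(400,400),interpolation=cv2.INTER_CUBIC),alpha=1.7))
for c,p in (("scene",(185,190)),("top",(190,200))): 
    im=cv2.imread(f"pics/{c}0.png");ims.append(cv2.resize(im[p[1]-40:p[1]+40,p[0]-40:p[0]+40],(400,400),interpolation=cv2.INTER_CUBIC))
cv2.imwrite("pics/z.png",cv2.resize(np.vstack([np.hstack(ims[:2]),np.hstack(ims[2:])]),(600,600)))
E
```

```text
B ([0.4292, 0.2374, 0.0182], 0.0009)
A ([0.4215, 0.1217, 0.0212], 0.0012)
M ([0.5263, 0.172, 0.022], 0.0014)
rim ([0.4618, -0.0503, 0.1293], 0.0019)
```

View pics/z.png

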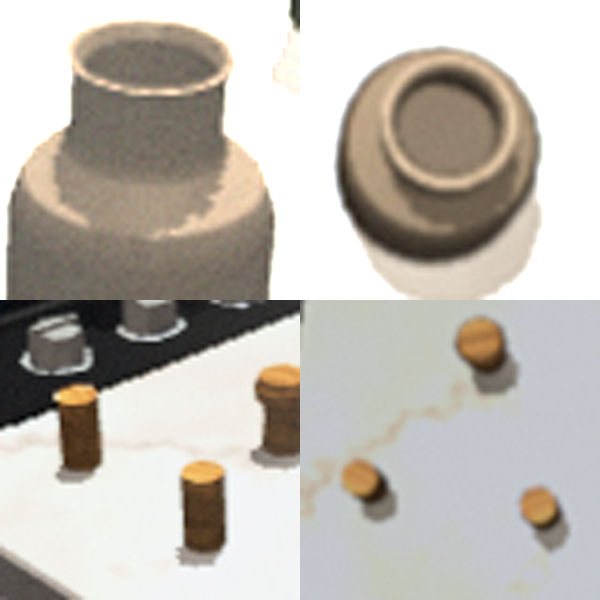

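The close-up shows the jar rim centred at scene (281.4,176.7) and top (289,197.3). The cork tops are at scene (165.3,175.6) and (199.4,196.1), and top (165.7,207.2) and (213.7,214.7).

Run:
```python
from h import *
for n,a,b,z in (("Btop",(165.1,175.4),(165.7,207.2),.044),("Atop",(199.1,195.8),(213.5,214.4),.044),("rim",(280.9,176.4),(288.7,197),.135)):
    print(n,tri(a,b),plane("scene",*a,z),plane("top",*b,z))
```

```text
Btop ([0.4269, 0.2366, 0.0416], 0.0013) [0.4236, 0.2331, 0.044] [0.4271, 0.2357, 0.044]
Atop ([0.4205, 0.1202, 0.0416], 0.0006) [0.4176, 0.1171, 0.044] [0.4204, 0.1198, 0.044]
rim ([0.4615, -0.0497, 0.1322], 0.0012) [0.4566, -0.0529, 0.135] [0.4613, -0.0499, 0.135]
```

Request:
{"api": "play_rows", "payload": {
  "linear": [
    [0.02,-0.045,0],
    [0.02,-0.045,0],
    [0.02,-0.045,0],
    [0.02,-0.045,0],
    [0.02,-0.045,0],
    [0.02,-0.045,0],
    [0.02,-0.045,0],
    [0.026,-0.04,0],
    [0,0,0]
  ],
  "dr": [
    [0,0,-8.25],
    [0,0,-8.25],
    [0,0,-8.25],
    [0,0,-8.25],
    [0,0,-8.25],
    [0,0,-8.25],
    [0,0,-8.25],
    [0,0,-8.25],
    [0,0,0]
  ],
  "jaw": 0.4,
  "grip_force": 12
}}

```text
t: 1.6
position: [0.4318, 0.2334, 0.2533]
tool_rot: [0.711, 0.703, 0.0, 0.001]
force: [0.8, -0.0, -0.5]
width: 0.0617
grasp_force: 0.0
```

Request:
{"api": "play_rows", "payload": {
  "linear": [
    [-0.004,0.003,-0.03],
    [0,0,-0.045],
    [0,0,-0.045],
    [0,0,-0.04],
    [0,0,-0.03],
    [0,0,-0.02],
    [0,0,-0.01],
    [0,0,0],
    [0,0,0]
  ],
  "dr": [
    [0,0,0],
    [0,0,0],
    [0,0,0],
    [0,0,0],
    [0,0,0],
    [0,0,0],
    [0,0,0],
    [0,0,0],
    [0,0,0]
  ]
}}

```text
t: 2.5
position: [0.425, 0.2432, 0.0334]
tool_rot: [0.706, 0.708, 0.001, 0.0]
force: [-0.8, -0.5, 0.2]
width: 0.0618
grasp_force: 0.0
```

Request:
{"api": "play_rows", "payload": {
  "linear": [
    [0,0,0],
    [0,0,0],
    [0,0,0],
    [0,0,0],
    [0,0,0],
    [0,0,0],
    [0,0,0],
    [0,0,0]
  ],
  "dr": [
    [0,0,0],
    [0,0,0],
    [0,0,0],
    [0,0,0],
    [0,0,0],
    [0,0,0],
    [0,0,0],
    [0,0,0]
  ],
  "jaw": -1,
  "grip_force": 12
}}

```text
t: 3.3
position: [0.4247, 0.2427, 0.0328]
tool_rot: [0.706, 0.708, 0.0, 0.0]
force: [0.3, -0.8, 3.7]
width: 0.0223
grasp_force: 12.0
```

Request:
{"api": "play_rows", "payload": {
  "linear": [
    [0,0,0.015],
    [0,0,0.03],
    [0,0,0.045],
    [0,0,0.045],
    [0,0,0.035],
    [0,-0.03,0],
    [0.005,-0.045,0],
    [0.01,-0.045,0],
    [0.01,-0.045,0],
    [0.01,-0.04,0],
    [0,-0.02,0],
    [0,0,0],
    [0,0,0]
  ],
  "dr": [
    [0,0,0],
    [0,0,0],
    [0,0,0],
    [0,0,0],
    [0,0,0],
    [0,0,0],
    [0,0,0],
    [0,0,0],
    [0,0,0],
    [0,0,0],
    [0,0,0],
    [0,0,0],
    [0,0,0]
  ]
}}

```text
t: 4.6
position: [0.4593, 0.0179, 0.2025]
tool_rot: [0.706, 0.708, -0.0, -0.0]
force: [-0.4, 1.5, -1.1]
width: 0.0222
grasp_force: 12.0
```

Run:
```python
from h import *
s=bot.read_state();p=s["position"];print(s["t"],p,s["width"],s["tool_rot"].round(4))
ims=[]
for c in("scene","top"):
    im=bot.read_camera(c);im=im[:,:,::-1].copy()
    u,v=map(int,proj(c,p)); ims.append(cv2.convertScaleAbs(cv2.resize(im[max(v-45,0):v+55,u-50:u+50],(400,400),interpolation=cv2.INTER_CUBIC),alpha=1.5));print(c,u-50,v-45,proj(c,p))
    for d in bot.regions_of(c,"cork_0"):
        r,cc=np.nonzero(d["region"]);print(c,round(d["conf"],2),len(r),cc.min(),cc.max(),r.min(),r.max(),cc.mean().round(1),r.mean().round(1))
cv2.imwrite("pics/c1.png",np.hstack(ims))
```

```text
4.6 [0.45927869 0.01792286 0.2025464 ] 0.022226364868505568 [ 7.062e-01  7.080e-01 -1.000e-04 -3.000e-04]
scene 202 82 [np.float64(252.5390402159808), np.float64(127.11813130786662)]
scene 0.69 295 248 262 121 148 256.2 135.3
scene 0.57 290 193 206 192 217 199.4 204.4
top 208 143 [np.float64(258.1765809036226), np.float64(188.78217048094427)]
```

View pics/c1.png

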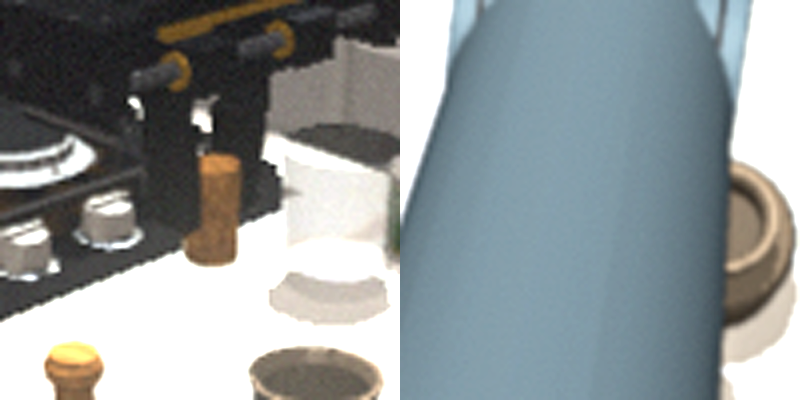

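Run:
```python
from h import *
print("top of cork",plane("scene",257,121.8,.2135),"bottom centre",plane("scene",255,145,.1695), "mid",plane("scene",256.2,135.3,.1915))
```

```text
top of cork [0.462, 0.0104, 0.2135] bottom centre [0.4629, 0.0144, 0.1695] mid [0.457, 0.0068, 0.1915]
```

Request:
{"api": "play_rows", "payload": {
  "linear": [
    [0.001,-0.025,0],
    [0,-0.025,0],
    [0,-0.012,0],
    [0,0,0],
    [0,0,-0.02],
    [0,0,-0.015],
    [0,0,-0.008],
    [0,0,-0.005],
    [0,0,0],
    [0,0,0]
  ],
  "dr": [
    [0,0,0],
    [0,0,0],
    [0,0,0],
    [0,0,0],
    [0,0,0],
    [0,0,0],
    [0,0,0],
    [0,0,0],
    [0,0,0],
    [0,0,0]
  ]
}}

```text
t: 5.8
position: [0.4609, -0.0441, 0.1551]
tool_rot: [0.706, 0.708, 0.0, 0.0]
force: [-0.4, 0.1, 0.3]
width: 0.0223
grasp_force: 12.0
```

Run:
```python
from h import *
s=bot.read_state();print(s["position"],s["force"])
im=bot.read_camera("scene")[:,:,::-1]
cv2.imwrite("pics/c2.png",cv2.convertScaleAbs(cv2.resize(im[110:210,230:330],(500,500),interpolation=cv2.INTER_CUBIC),alpha=1.5))
```

```text
[ 0.46089563 -0.04413136  0.15509095] [-0.43928938  0.08950978  0.26110494]
```

View pics/c2.png

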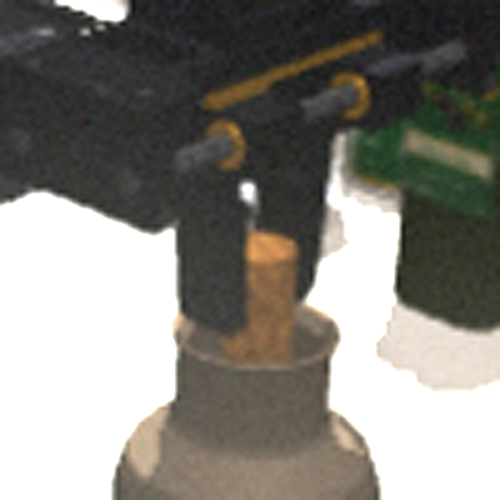

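The cork (crop x 240–295) is inside the mouth (175–338), with its lower end hidden behind the near rim and no force reading. I'll release it and move up.

Request:
{"api": "play_rows", "payload": {
  "linear": [
    [0,0,0],
    [0,0,0],
    [0,0,0],
    [0,0,0],
    [0,0,0],
    [0,0,0],
    [0,0,0.02],
    [0,0,0.04],
    [0,0.04,0],
    [0,0.045,0],
    [0,0.045,0],
    [0,0,0]
  ],
  "dr": [
    [0,0,0],
    [0,0,0],
    [0,0,0],
    [0,0,0],
    [0,0,0],
    [0,0,0],
    [0,0,0],
    [0,0,0],
    [0,0,0],
    [0,0,0],
    [0,0,0],
    [0,0,0]
  ],
  "jaw": 0.4
}}

```text
t: 7.05
position: [0.4603, 0.0921, 0.2147]
tool_rot: [0.703, 0.711, 0.001, -0.001]
force: [0.3, 0.1, -0.5]
width: 0.0619
grasp_force: 0.0
```

Run:
```python
from h import *
print(bot.read_state()["position"])
ims=[]
for c,(u,v) in(("scene",(250,200)),("top",(260,203))):
    im=bot.read_camera(c)[:,:,::-1]
    ims.append(cv2.convertScaleAbs(cv2.resize(im[v-65:v+65,u-65:u+65],(400,400),interpolation=cv2.INTER_CUBIC),alpha=1.7))
    for q in("cork_0","cork_jar"): print(c,q,[(d["at"].round(3).tolist() if hasattr(d["at"],"round") else d["at"],round(d["conf"],2)) for d in bot.place_of(c,q)])
cv2.imwrite("pics/c3.png",np.hstack(ims))
```

```text
[0.46031571 0.09205688 0.21473562]
scene cork_0 [([0.4238, 0.1228, 0.0214], 0.86)]
scene cork_jar [([0.4626, -0.0468, 0.0002], 0.76)]
top cork_0 [([0.4391, -0.0491, 0.0297], 0.42)]
top cork_jar [([0.46, -0.0481, -0.001], 0.96)]
```

View pics/c3.png

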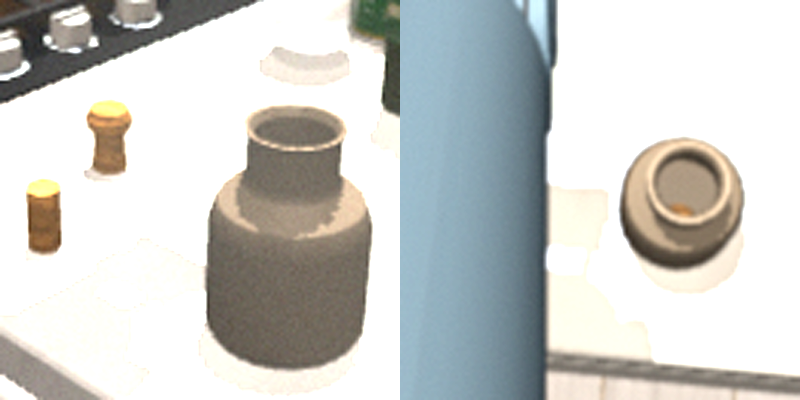

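The first cork is down in the jar: its end shows through the mouth at top-crop (682,210), and the jar is upright. On to cork A.

Request:
{"api": "play_rows", "payload": {
  "linear": [
    [-0.02,0.02,0],
    [-0.02,0.015,0],
    [0,0,-0.02],
    [0,0,-0.04],
    [0,0,-0.045],
    [0,0,-0.04],
    [0,0,-0.02],
    [0,0,-0.012],
    [0,0,-0.005],
    [0,0,0],
    [0,0,0]
  ],
  "dr": [
    [0,0,0],
    [0,0,0],
    [0,0,0],
    [0,0,0],
    [0,0,0],
    [0,0,0],
    [0,0,0],
    [0,0,0],
    [0,0,0],
    [0,0,0],
    [0,0,0]
  ]
}}

```text
t: 8.45
position: [0.4214, 0.1207, 0.0336]
tool_rot: [0.706, 0.708, 0.001, 0.0]
force: [0.1, -0.7, 0.1]
width: 0.0617
grasp_force: 0.0
```

Request:
{"api": "play_rows", "payload": {
  "linear": [
    [0,0,0],
    [0,0,0],
    [0,0,0],
    [0,0,0],
    [0,0,0],
    [0,0,0],
    [0,0,0],
    [0,0,0]
  ],
  "dr": [
    [0,0,0],
    [0,0,0],
    [0,0,0],
    [0,0,0],
    [0,0,0],
    [0,0,0],
    [0,0,0],
    [0,0,0]
  ],
  "jaw": -1
}}

```text
t: 9.25
position: [0.4206, 0.1206, 0.0327]
tool_rot: [0.706, 0.708, 0.0, -0.0]
force: [-0.5, 0.4, 2.3]
width: 0.0226
grasp_force: 12.0
```

Request:
{"api": "play_rows", "payload": {
  "linear": [
    [0,0,0.015],
    [0,0,0.03],
    [0,0,0.045],
    [0,0,0.045],
    [0,0,0.035],
    [0.01,-0.03,0],
    [0.01,-0.04,0],
    [0.01,-0.04,0],
    [0.01,-0.035,0],
    [0,-0.025,0],
    [0,0,0],
    [0,0,0],
    [0,0,-0.02],
    [0,0,-0.015],
    [0,0,-0.008],
    [0,0,-0.005],
    [0,0,0],
    [0,0,0]
  ],
  "dr": [
    [0,0,0],
    [0,0,0],
    [0,0,0],
    [0,0,0],
    [0,0,0],
    [0,0,0],
    [0,0,0],
    [0,0,0],
    [0,0,0],
    [0,0,0],
    [0,0,0],
    [0,0,0],
    [0,0,0],
    [0,0,0],
    [0,0,0],
    [0,0,0],
    [0,0,0],
    [0,0,0]
  ]
}}

```text
t: 11.05
position: [0.4608, -0.0491, 0.1551]
tool_rot: [0.706, 0.708, 0.0, 0.0]
force: [0.5, -0.4, -0.4]
width: 0.0224
grasp_force: 12.0
```

Run:
```python
from h import *
s=bot.read_state();print(s["position"],s["force"])
im=bot.read_camera("scene")[:,:,::-1]
cv2.imwrite("pics/c4.png",cv2.convertScaleAbs(cv2.resize(im[110:210,230:330],(500,500),interpolation=cv2.INTER_CUBIC),alpha=1.5))
```

```text
[ 0.46084072 -0.0491186   0.15507212] [ 0.48679012 -0.36094263 -0.44319575]
```

View pics/c4.png

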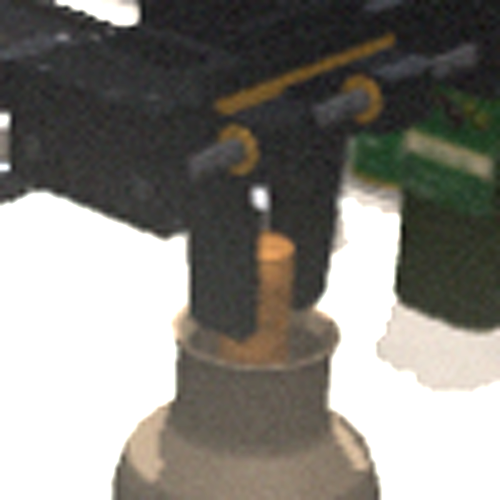

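The second cork (crop x 222–292) sits in the mouth (175–338) the same way, so I'll release it and retreat.

Request:
{"api": "play_rows", "payload": {
  "linear": [
    [0,0,0],
    [0,0,0],
    [0,0,0],
    [0,0,0],
    [0,0,0],
    [0,0,0],
    [0,0,0.02],
    [0,0,0.04],
    [0,0.03,0.03],
    [0,0.045,0],
    [0,0.045,0],
    [0,0.045,0],
    [0,0.04,0],
    [0,0,0],
    [0,0,0],
    [0,0,0]
  ],
  "dr": [
    [0,0,0],
    [0,0,0],
    [0,0,0],
    [0,0,0],
    [0,0,0],
    [0,0,0],
    [0,0,0],
    [0,0,0],
    [0,0,0],
    [0,0,0],
    [0,0,0],
    [0,0,0],
    [0,0,0],
    [0,0,0],
    [0,0,0],
    [0,0,0]
  ],
  "jaw": 0.4
}}

```text
t: 12.7
position: [0.4606, 0.1542, 0.2446]
tool_rot: [0.707, 0.708, -0.0, 0.0]
force: [0.6, 0.4, 0.1]
width: 0.0614
grasp_force: 0.0
```

Run:
```python
from h import *
ims=[]
for c,(u,v) in(("scene",(250,200)),("top",(280,203))):
    im=bot.read_camera(c)[:,:,::-1];w=65 if c=="scene" else 35
    ims.append(cv2.convertScaleAbs(cv2.resize(im[v-w:v+w,u-w:u+w],(400,400),interpolation=cv2.INTER_CUBIC),alpha=1.7))
    for q in("cork_0","cork_jar","mushroom_cork"): print(c,q,[(np.round(d["at"],3).tolist(),round(d["conf"],2)) for d in bot.place_of(c,q)])
cv2.imwrite("pics/c5.png",np.hstack(ims))
```

```text
scene cork_0 []
scene cork_jar [([0.46, -0.045, -0.003], 0.79)]
scene mushroom_cork [([0.524, 0.171, 0.004], 0.55)]
top cork_0 [([0.48, -0.046, 0.033], 0.71)]
top cork_jar [([0.463, -0.05, -0.005], 0.74)]
top mushroom_cork [([0.523, 0.167, 0.004], 0.63)]
```

View pics/c5.png

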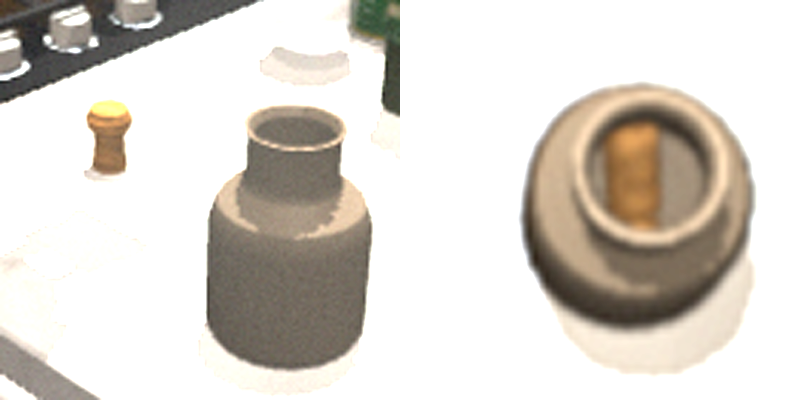

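The top view shows cork lying deep in the jar at crop (633,175), and no straight cork is left on the worktop. The mushroom cork still stands at scene-crop (109,138), and the jar is upright and unmoved.

```bash
python3 -c "
from station import bot
print(bot.finish_job())"
```

```text
the job is handed in; nothing more can be done
None
```

Both straight corks are inside the jar, the mushroom cork and the jar stand where they were, and the job was handed in at about 13 s; no verdict came back.

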